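# Charge the cap-melting chamber

## Task

Charge the melting chamber on the bench: slide its feed gate fully shut, put every bottle cap lying on the bench into the hopper on top of the gate, then swing the clear cover down and press it until the catch snaps and holds it shut on its own. With the cover latched, slide the gate out to its open end stop so that the whole batch drops into the chamber, then slide the gate fully shut again and let go. Leave the mould, the pliers, the wooden stick and the moulded fish where they lie.

Things in the scene. Friction and masses are not known exactly. Their poses are not given: they have to be found in the camera images.
- charger: Melting chamber bolted to the bench: upright box 114 mm square, 145 mm high, open on top, walls 5 mm (inside 104 mm square, inner floor at 10 mm). Behind it (+x) a control box 75 mm deep, 100 wide, 105 high; gate rails 78 mm high stick out 140 mm on its +y side. Origin: centre of the square on the bench; z up; +x to the cover's hinge, +y to the gate grip.
- hopper (a point): Centre of the box at the height of the gate's upper face, 85 mm above the bench, axes the charger's. The hopper is the space above it (85 to 145 mm), the chamber the space below the gate (10 to 80 mm).
- gate (a joint): Travel of the feed gate (m): a 5 mm steel plate across the box, sliding along the charger's +y. 0 = fully shut (end stop), 0.102 = fully open (end stop). Slides with about 3 N and stays where it is left. What lies on the gate falls into the chamber when it is drawn open.
- gate_grip (a point): Top of the gate's upright black grip, centre. The grip is 16 mm thick (charger's x), 30 mm wide (charger's y) and stands 60 mm high, from 85 to 145 mm above the bench; it moves with the gate and stands at charger y = 0.115 + joint gate. Its axes are the charger's.
- cover (a joint): Angle of the clear hinged cover (rad): 0 = shut flat on the rim, about 1.57 = upright, 2.05 = leaning right back. A stiff hinge: it stays at any angle. A sprung catch stops it about 0.1 rad ajar; roughly 6 to 10 N down at the front edge snaps it past the catch, and it then stays shut at 0.
- cover_edge (a point): Middle of the cover's free edge, on its upper (outer) face. The cover is a clear plate 134 mm long from hinge to free edge, 116 mm wide, 6 mm thick, with a 30 mm wide steel lip reaching 26 mm down from the middle of the free edge. Axes turn with the cover (the charger's when shut).
- cover_hinge (a point): Point on the cover's hinge line (underside of the plate), at charger x = 0.060, y = 0, z = 0.146; the hinge line runs along the charger's y.
- cap0: Bottle cap (plastic screw cap), round, 38 mm across, 18 mm high, colour without meaning, lying flat, closed top up. Origin: centre of its open underside; z: out through the closed top. May be absent.
- cap1: Bottle cap (plastic screw cap), round, 38 mm across, 18 mm high, colour without meaning, lying flat, closed top up. Origin: centre of its open underside; z: out through the closed top. May be absent.
- cap2: Bottle cap (plastic screw cap), round, 38 mm across, 18 mm high, colour without meaning, lying flat, closed top up. Origin: centre of its open underside; z: out through the closed top. May be absent.
- cap3: Bottle cap (plastic screw cap), round, 38 mm across, 18 mm high, colour without meaning, lying flat, closed top up. Origin: centre of its open underside; z: out through the closed top. May be absent.
- cap4: Bottle cap (plastic screw cap), round, 38 mm across, 18 mm high, colour without meaning, lying flat, closed top up. Origin: centre of its open underside; z: out through the closed top. May be absent.
- mould: Bystander: closed steel mould block, 100 by 100 by 48 mm, four wing nuts on top. Origin: centre of its underside. To be left alone.
- pliers: Bystander: pliers with black grips, 180 mm long along x, 14 mm high. Origin: underside, near the middle. To be left alone.
- stick: Bystander: wooden stick 200 by 28 by 14 mm, long along x. Origin: centre of its underside. To be left alone.
- fish: Bystander: small flat blue moulded plastic fish, 65 mm long along x, 8 mm thick. Origin: centre of its underside. Not to go into the hopper; to be left alone.
Not all that is in view belongs to the job. What is shaped like the cap0 but yellow is not meant. What is shaped like the cap4 but turquoise is not meant.

How it is judged:
On the way, in this order (a step that is already met when the one before it is completed fails the run):
1. the feed gate is fully shut (within 4 mm of its stop) (value of joint gate below 0.004 m), for 0.2 s.
2. every bottle cap lies in the hopper on the shut gate (x of cap0 in the frame of charger between -0.052 and 0.052 m and y of cap0 in the frame of charger between -0.052 and 0.052 m and z of cap0 in the frame of charger between 0.08 and 0.145 m and x of cap1 in the frame of charger between -0.052 and 0.052 m and y of cap1 in the frame of charger between -0.052 and 0.052 m and z of cap1 in the frame of charger between 0.08 and 0.145 m and x of cap2 in the frame of charger between -0.052 and 0.052 m and y of cap2 in the frame of charger between -0.052 and 0.052 m and z of cap2 in the frame of charger between 0.08 and 0.145 m and x of cap3 in the frame of charger between -0.052 and 0.052 m and y of cap3 in the frame of charger between -0.052 and 0.052 m and z of cap3 in the frame of charger between 0.08 and 0.145 m and x of cap4 in the frame of charger between -0.052 and 0.052 m and y of cap4 in the frame of charger between -0.052 and 0.052 m and z of cap4 in the frame of charger between 0.08 and 0.145 m and value of joint gate below 0.004 m), for 0.3 s.
3. the cover is shut, held by its catch alone, with the caps still on the shut gate (all of step 2 and value of joint cover below 0.03 rad and contact force between cover and the fingers below 0.3 N), for 0.3 s.
4. the gate is drawn to its open end stop (within 4 mm) under the shut cover and every cap has dropped into the chamber (x of cap0 in the frame of charger between -0.052 and 0.052 m and y of cap0 in the frame of charger between -0.052 and 0.052 m and z of cap0 in the frame of charger between 0.005 and 0.08 m and x of cap1 in the frame of charger between -0.052 and 0.052 m and y of cap1 in the frame of charger between -0.052 and 0.052 m and z of cap1 in the frame of charger between 0.005 and 0.08 m and x of cap2 in the frame of charger between -0.052 and 0.052 m and y of cap2 in the frame of charger between -0.052 and 0.052 m and z of cap2 in the frame of charger between 0.005 and 0.08 m and x of cap3 in the frame of charger between -0.052 and 0.052 m and y of cap3 in the frame of charger between -0.052 and 0.052 m and z of cap3 in the frame of charger between 0.005 and 0.08 m and x of cap4 in the frame of charger between -0.052 and 0.052 m and y of cap4 in the frame of charger between -0.052 and 0.052 m and z of cap4 in the frame of charger between 0.005 and 0.08 m and value of joint gate above 0.098 m and value of joint cover below 0.03 rad), for 0.2 s.
At the end, for the whole second after the job is handed in: Every bottle cap present lies at rest in the chamber below the gate, the gate is fully shut again (within 4 mm), and the cover is latched shut (below 0.03 rad) (x of cap0 in the frame of charger between -0.052 and 0.052 m and y of cap0 in the frame of charger between -0.052 and 0.052 m and z of cap0 in the frame of charger between 0.005 and 0.08 m and x of cap1 in the frame of charger between -0.052 and 0.052 m and y of cap1 in the frame of charger between -0.052 and 0.052 m and z of cap1 in the frame of charger between 0.005 and 0.08 m and x of cap2 in the frame of charger between -0.052 and 0.052 m and y of cap2 in the frame of charger between -0.052 and 0.052 m and z of cap2 in the frame of charger between 0.005 and 0.08 m and x of cap3 in the frame of charger between -0.052 and 0.052 m and y of cap3 in the frame of charger between -0.052 and 0.052 m and z of cap3 in the frame of charger between 0.005 and 0.08 m and x of cap4 in the frame of charger between -0.052 and 0.052 m and y of cap4 in the frame of charger between -0.052 and 0.052 m and z of cap4 in the frame of charger between 0.005 and 0.08 m and value of joint gate below 0.004 m and value of joint cover below 0.03 rad and linear speed of each of cap0, cap1, cap2, cap3, cap4 below 0.02 m/s); the robot touches nothing.
It fails at once if the mould is moved more than 40 mm (distance of mould from where it was at the start of the episode above 0.04 m).
It fails at once if the pliers is moved more than 40 mm (distance of pliers from where it was at the start of the episode above 0.04 m).
It fails at once if the stick is moved more than 40 mm (distance of stick from where it was at the start of the episode above 0.04 m).
It fails at once if the fish is moved more than 40 mm (distance of fish from where it was at the start of the episode above 0.04 m).
Of cap0, cap1, cap2, cap3, cap4 only 3 to 5 are there at a start; the rules pass over those that are not, and their reading is None.
At some moment in a run one of cap0, cap1, cap2, cap3, cap4 may be knocked a few centimetres aside while the robot is not near it.
Once in a run the grip may slacken for a moment while it holds something.
It also fails if it takes over 210 s, if anything falls off the work surface, if the arm or the gripper's body presses on something with over 40 N, if the wrist force passes 120 N, or if a joint passes its speed limit or range.

## Robot

A 6-joint arm with a two-finger parallel gripper is mounted at the origin on the work surface. World frame = base frame: x ahead of the robot, y to its left, z up, the work surface at z = 0. Lengths are in m, angles in rad, forces in N, time in s.
With the tool pointing down it reaches from about 0.35 to 0.775 m from the base axis. Payload 7.3 kg.
Tool frame: the origin (TCP) lies at the very end of the fingers, on their centre line; the grasp point (between the pads) lies 19 mm behind it; z points along the fingers, y is the line along which they close (so a half turn about z gives the same grasp; the last joint's range is limited). The gripper opens to 92 mm and grips with 3 to 60 N. Pads are 19 mm wide; open, the fingers measure 130 mm over their backs; the gripper's body (75 mm by 190 mm) begins 47 mm behind the grasp point.
Start: joints at [-1.397, 0.342, 1.524, -0, 1.275, -0.146], TCP at [0.165, -0.498, 0.227] pointing down, gripper open.
Joint ranges: [-2.53, 2.53], [-0.77, 2.02], [0.04, 2.7], [-1, 4.14], [0.28, 2.66], [-3.11, 3.11]. Speed limits (rad/s): [2.57, 2.57, 3.14, 3.14, 3.14, 3.14].

## Interface

Orientations are given as [roll, pitch, yaw] about the fixed x, y, z axes, in that order (R = Rz(yaw) Ry(pitch) Rx(roll)).
In Python, from cell import telemetry, eyes, job gives the robot as it stands.
- The arm moves only by the tool apply_moves, never from a script. Its arguments are lists of equal length, an entry for each row: "delta_pos": the shift along the world's x, y, z each as a share of 0.4 m, from -1 to 1, a list of three; "dr": the turn, a rotation vector about the world's x, y, z each as a share of 0.5 rad, from -1 to 1, a list of three; "jaw": the opening, from 0 (shut) to 1 (fully open). A call has 1 to 8 rows; each row is the pose to reach, as a shift and turn from the pose commanded when the call began; what a row does not reach only later rows make up. A row lasts 1/12 s, in which the tool goes at most 41.7 mm and 7.16 degrees, less where a joint would pass 70% of its speed; a pose out of reach is approached as far as the arm can. A call with a number of a shift or a turn outside -1 to 1 is refused whole. A call with a gripper value outside its range is refused whole. The fingers move at their own pace and stop on an object; "force" is the grip in N (left out, the last holds). Time passes only in rows, so rows that repeat a pose let the fingers close. It gives the time, the measured TCP pose, the force, the opening and the grip force at its end, in the units of the state.
- telemetry.observe(): the state, without advancing time (a new reading comes with each control period).
- eyes.read_camera(name): name is "scene" or "top" or "wrist"; returns the picture (420x560x3 uint8, red, green, blue); there is no depth.
- eyes.camera_model(name): a dict with "vertical_fov" (degrees; the focal length in pixels is half the picture's height over the tangent of half this angle, whatever the lens; pixels are square), "cx", "cy" (the principal point, pixels), "rvec" (rotation vector, rad) and "tvec" (3), from world to camera coordinates, as OpenCV has them; the wrist camera has in their place "hand_eye" (4x4, takes a point from camera to tool coordinates, whose origin is the TCP and whose axes are the flange's). Camera axes: x right, y down, z forward; pixel columns grow to the right and rows downward; lengths in m; the calibration is good to about 2 mm. A picture is of the moment at which its call begins: read the wrist's pose just before it. camera_model takes no time and is no camera call.
- job.hand_in(): hands the job in; it is judged then, once.
The state is a dict: "time": time; "qpos": joint angles; "qvel": joint speeds; "joint_efforts": joint torques, N m; "tool_pos": TCP position; "tool_rot": TCP orientation; "contact_force": force on the tool from outside, world axes, zero at the start; "torque": the same for the moment, N m; "opening": finger opening in m; "grip_force": force on a finger pad.
Only numpy, scipy, OpenCV 4.12 (cv2) and the standard library are available. Lean on these libraries where they do the work, as an engineer would, in place of code of your own. Each camera call takes 0.05 s, during which the arm holds its last target. There are 200 camera calls.

## Working session

There is one attempt and no reset: what is moved stays moved. The work goes in short steps, Python scripts to look and compute and a tool call to move; the robot and the scene stay as the last step left them, time stands still between calls to the robot, and variables do not carry over. Pictures are saved under pics/ and viewed, at most 14 in all, crops included, and the job is handed in when it is done.

Besides the shell and the picture viewer there is one more tool, called after "Emit:" as a command line: name --argument value ..., lists and objects as JSON in quotes. apply_moves: Moves the arm, as the interface text tells. Its arguments: {"type":"object","properties":{"delta_pos":{"type":"array"},"dr":{"type":"array"},"jaw":{"type":"array"},"force":{"type":"number"}},"required":["delta_pos","dr","jaw"]}

```bash
mkdir -p pics; ls; cat > h.py <<'E'
import numpy as np, cv2
from cell import telemetry, eyes, job
from scipy.spatial.transform import Rotation as R
def cam(n):
    m=eyes.camera_model(n); f=210/np.tan(np.radians(m["vertical_fov"])/2)
    K=np.array([[f,0,m["cx"]],[0,f,m["cy"]],[0,0,1]])
    if "rvec" in m:
        Rm=cv2.Rodrigues(np.array(m["rvec"],float))[0]; t=np.array(m["tvec"],float)
    else:
        s=telemetry.observe(); T=np.eye(4); T[:3,:3]=R.from_euler('xyz',s["tool_rot"]).as_matrix(); T[:3,3]=s["tool_pos"]
        C=np.linalg.inv(T@np.array(m["hand_eye"])); Rm,t=C[:3,:3],C[:3,3]
    return K,Rm,t
def pix2w(c,u,v,z):
    K,Rm,t=c; d=Rm.T@np.linalg.inv(K)@[u,v,1]; o=-Rm.T@t
    return o+d*(z-o[2])/d[2]
def w2pix(c,p):
    K,Rm,t=c; q=K@(Rm@np.asarray(p,float)+t); return q[:2]/q[2]
def snap(n,f,scale=1,crop=None):
    im=eyes.read_camera(n)
    np.save(f"pics/{f}.npy",im)
    if crop: im=im[crop[1]:crop[3],crop[0]:crop[2]]
    im=cv2.resize(im,None,fx=scale,fy=scale,interpolation=cv2.INTER_CUBIC)
    cv2.imwrite(f"pics/{f}.png",im[:,:,::-1])
E
python3 - <<'E'
from h import *
print(telemetry.observe())
for n in("scene","top","wrist"):print(n,eyes.camera_model(n))
snap("top","top0",1.42); snap("scene","scene0",1.42)
E
```

```text
pics
{'time': 0.0, 'qpos': array([-1.39699442e+00,  3.42721460e-01,  1.52501499e+00,  1.84639170e-05,
        1.27539262e+00, -1.46010076e-01]), 'qvel': array([-0.00100916,  0.00027261,  0.00013197,  0.00107793,  0.00103304,
        0.0008252 ]), 'joint_efforts': array([ 2.09024515e-04, -4.31244421e+01, -2.44222820e+01,  7.19266268e-02,
        5.60265896e-02, -1.28948964e-04]), 'tool_pos': array([ 0.16500465, -0.49797042,  0.22604633]), 'tool_rot': array([-3.14007515e+00, -2.41004086e-04,  3.19806415e-01]), 'contact_force': array([-0.29267576, -0.10732585, -0.05591578]), 'torque': array([ 0.00656857, -0.04483174,  0.0041449 ]), 'grip_force': 0.0, 'opening': 0.09160498751851784}
scene {'vertical_fov': 47.02595665998774, 'cx': 276.6647418435834, 'cy': 208.40457368000787, 'rvec': array([ 2.26961552,  1.02479973, -0.36526128]), 'tvec': array([-0.38892055, -0.28175048,  1.57125762])}
top {'vertical_fov': 46.717623186606474, 'cx': 286.11593994830145, 'cy': 208.64092870469904, 'rvec': array([ 2.18459236, -2.19732518,  0.08464908]), 'tvec': array([-0.02256034,  0.58254121,  1.2477418 ])}
wrist {'vertical_fov': 62.024778248551925, 'cx': 274.76036641650126, 'cy': 213.25241337066464, 'hand_eye': array([[-4.64198353e-04, -9.53570738e-01, -3.01168776e-01,
         8.19960104e-02],
       [ 9.99999887e-01, -4.11719974e-04, -2.37721129e-04,
        -1.21350996e-03],
       [ 1.02686712e-04, -3.01168852e-01,  9.53570822e-01,
        -1.57631722e-01],
       [ 0.00000000e+00,  0.00000000e+00,  0.00000000e+00,
         1.00000000e+00]])}
```

View pics/top0.png

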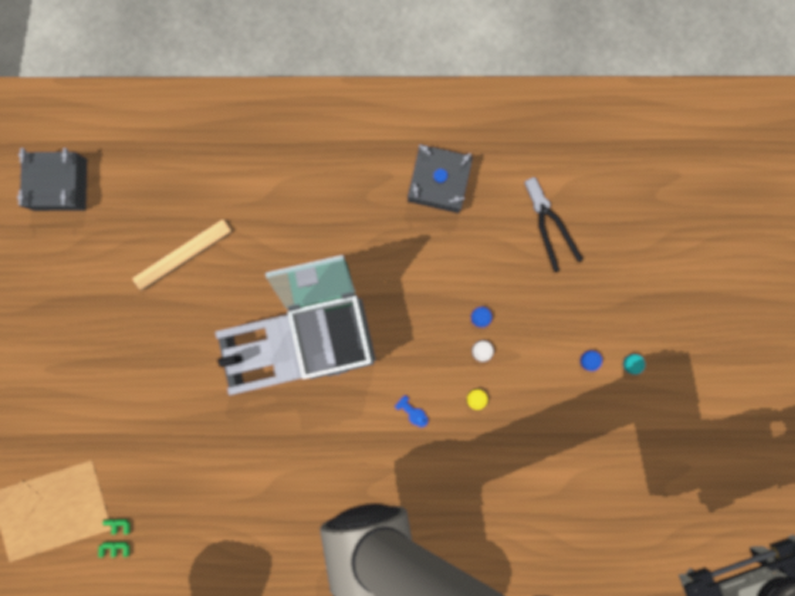

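View pics/scene0.png

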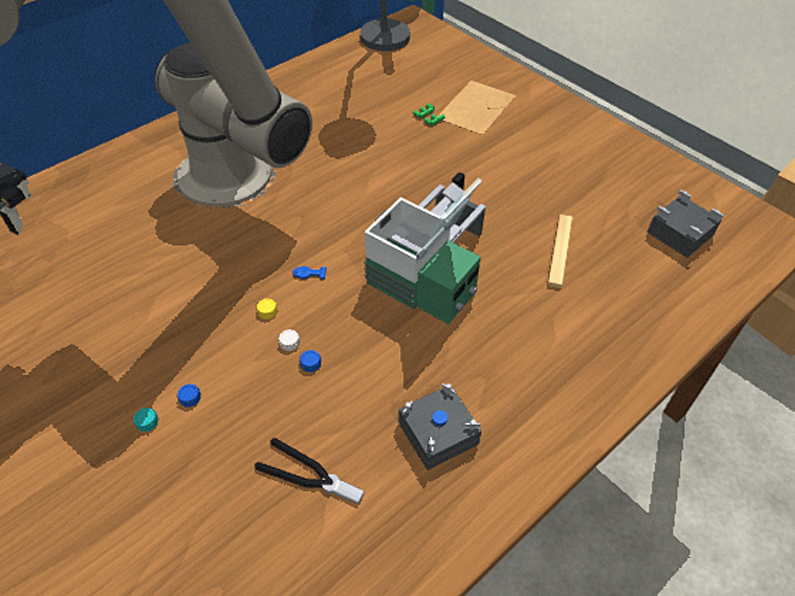

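The top view shows the charger with its rim corners at about (289,309), (356,296), (372,362) and (303,378), the gate half open with its grip at (230,360), and the cover leaning back. There are three valid caps: blue (482,317), white (483,351) and blue (591,360). The yellow and turquoise ones are excluded. The dot on the mould is smaller than a cap, so I take it as a marking.

```bash
cat > fit.py <<'E'
from h import *
E
python3 - <<'E'
from h import *
from scipy.optimize import least_squares
im=np.load("pics/top0.npy"); c=im[170:285,145:270]
cv2.imwrite("pics/chg.png",cv2.resize(c,None,fx=5,fy=5,interpolation=cv2.INTER_CUBIC)[:,:,::-1])
T=cam("top"); S=cam("scene")
k=1.42
for n,(u,v) in dict(blueA=(482,317),white=(483,351),blueB=(591,360),yellow=(477.5,399.5),turq=(634,364)).items(): print(n,pix2w(T,u/k,v/k,.018))
for n,(u,v) in dict(blueA=(310,358),white=(289,337),blueB=(188,392),yellow=(266,306)).items(): print(n,pix2w(S,u/k,v/k,.016))
print("disc",pix2w(T,440/k,175/k,.048), pix2w(T,447/k,175/k,.048),pix2w(T,433/k,175/k,.048))
obs=np.array([[289,309],[356,296],[372,362],[303,378]])/k
loc=np.array([[.057,.057,.145],[.057,-.057,.145],[-.057,-.057,.145],[-.057,.057,.145]])
def res(p):
    Rz=R.from_euler('z',p[2]).as_matrix(); return np.concatenate([w2pix(T,Rz@l+[p[0],p[1],0])-o for l,o in zip(loc,obs)])
r=least_squares(res,[.4,.1,.2]);print(r.x,r.fun)
E
```

```text
blueA [ 0.54360172 -0.16482174  0.018     ]
white [ 0.48132858 -0.1658074   0.018     ]
blueB [ 0.46366596 -0.36360423  0.018     ]
yellow [ 0.39330064 -0.1545694   0.018     ]
turq [ 0.45586899 -0.44238763  0.018     ]
blueA [ 0.54994658 -0.16463187  0.016     ]
white [ 0.48732652 -0.16551287  0.016     ]
blueB [ 0.46732726 -0.36534496  0.016     ]
yellow [ 0.39926717 -0.15547574  0.016     ]
disc [ 0.80113633 -0.08833703  0.048     ] [ 0.80108606 -0.10107055  0.048     ] [ 0.80118659 -0.07560579  0.048     ]
[0.50876387 0.1011827  0.2121196 ] [-0.02134882  0.58929783  0.37872346 -0.73508198 -0.53892013  0.37620402
  0.183457   -0.23204785]
```

View pics/chg.png

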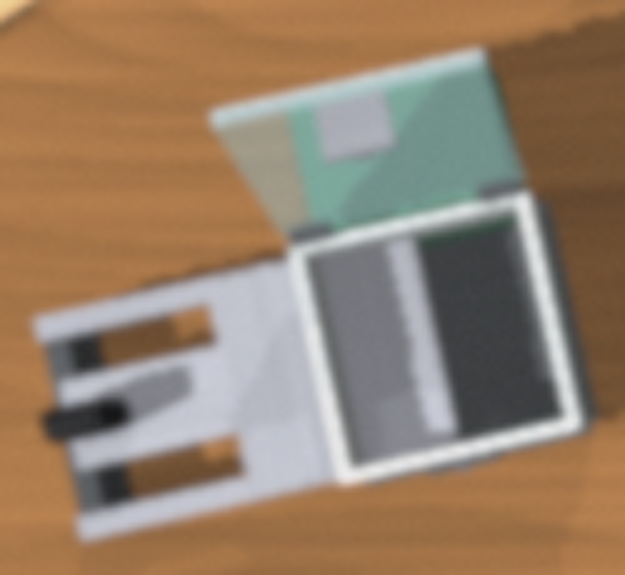

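The crop confirms the rim corners at crop pixels (290,245), (530,192), (583,425) and (340,482). The gate grip's top centre is near (77,421), and the cover's free edge runs from (212,118) to (485,55).

```bash
cat >> h.py <<'E'
CH=np.array([0.5088,0.1012]); YAW=0.212
RZ=R.from_euler('z',YAW).as_matrix()
def ch2w(p): return RZ@np.asarray(p,float)+[CH[0],CH[1],0]
def w2ch(p): return RZ.T@(np.asarray(p,float)-[CH[0],CH[1],0])
def plan(p,yaw=None):
    """shift (units of .4 m) and turn (units of .5 rad) from current measured pose to a tool-down pose"""
    s=telemetry.observe(); d=(np.asarray(p)-s["tool_pos"])/.4
    out=f"t={s['time']:.1f} pos={s['tool_pos'].round(4)} yaw={s['tool_rot'][2]:.3f} target={np.round(p,4)} d={d.round(4)}"
    if yaw is not None:
        r=(R.from_euler('xyz',[np.pi,0,yaw])*R.from_euler('xyz',s["tool_rot"]).inv()).as_rotvec(); out+=f" dr={(r/.5).round(3)}"
    print(out)
E
python3 - <<'E'
from h import *
from scipy.optimize import least_squares
T=cam("top"); cr=lambda u,v:(145+u/5,170+v/5)
obs=[cr(290,245),cr(530,192),cr(583,425),cr(340,482)]
loc=np.array([[.057,.057,.145],[.057,-.057,.145],[-.057,-.057,.145],[-.057,.057,.145]])
def res(p):
    Rz=R.from_euler('z',p[2]).as_matrix(); return np.concatenate([w2pix(T,Rz@l+[p[0],p[1],0])-o for l,o in zip(loc,obs)])
r=least_squares(res,[.4,.1,.2]);print(r.x,r.fun.round(2))
print("grip",w2ch(pix2w(T,*cr(77,421),.145)), pix2w(T,*cr(77,421),.145))
for th in (1.6,1.7,1.8,1.9,2.0,2.05):
    print(th,[((w2pix(T,ch2w([.06-.134*np.cos(th),y,.146+.134*np.sin(th)]))-[145,170])*5).round() for y in(.058,-.058)])
plan(ch2w([0,.17,.26]),YAW+np.pi/2)
E
```

```text
[0.50782498 0.10175475 0.2176635 ] [ 0.15 -0.24 -0.32 -0.39 -0.31  0.55  0.48  0.08]
grip [-0.00356742  0.17209692  0.145     ] [0.46910058 0.26869338 0.145     ]
1.6 [array([234., 209.]), array([509., 149.])]
1.7 [array([228., 178.]), array([502., 118.])]
1.8 [array([223., 147.]), array([496.,  88.])]
1.9 [array([218., 118.]), array([490.,  59.])]
2.0 [array([214.,  91.]), array([485.,  32.])]
2.05 [array([213.,  77.]), array([482.,  19.])]
t=0.1 pos=[ 0.165  -0.498   0.2261] yaw=0.320 target=[0.473  0.2674 0.26  ] d=[0.7701 1.9135 0.0848] dr=[-2.000e-03 -2.000e-03  2.926e+00]
```

Emit:
apply_moves --delta_pos '[[0.6, 0.5, 0.1], [0.6, 0.5, 0.1], [0.6, 0.5, 0.1], [0.6, 0.5, 0.1], [0.6, 0.5, 0.1], [0.6, 0.5, 0.1], [0.6, 0.5, 0.1], [0.6, 0.5, 0.1]]' --dr '[[0, 0, 1], [0, 0, 1], [0, 0, 1], [0, 0, 1], [0, 0, 1], [0, 0, 1], [0, 0, 1], [0, 0, 1]]' --jaw '[0.6, 0.6, 0.6, 0.6, 0.6, 0.6, 0.6, 0.6]'

```text
time: 0.77
tool_pos: [0.4076, -0.2955, 0.2671]
tool_rot: [3.141, -0.001, 0.822]
contact_force: [-0.3, -0.9, -0.5]
opening: 0.055
grip_force: 0.0
```

Emit:
apply_moves --delta_pos '[[0, 0.8, 0.05], [0, 0.8, 0.05], [0, 0.8, 0.05], [0, 0.8, 0.05], [0, 0.8, 0.05], [0, 0.8, 0.05], [0, 0.8, 0.05], [0, 0.8, 0.05]]' --dr '[[0, 0, 1], [0, 0, 1], [0, 0, 1], [0, 0, 1], [0, 0, 1], [0, 0, 1], [0, 0, 1], [0, 0, 1]]' --jaw '[0.6, 0.6, 0.6, 0.6, 0.6, 0.6, 0.6, 0.6]'

```text
time: 1.43
tool_pos: [0.4042, 0.0245, 0.2869]
tool_rot: [-3.141, -0.001, 1.321]
contact_force: [0.9, -0.7, 0.6]
opening: 0.055
grip_force: 0.0
```

```bash
sed -i 's/CH=np.array.*/CH=np.array([0.508,0.1015]); YAW=0.215/' h.py; python3 - <<'E'
from h import *
plan(ch2w([0,.172,.24]),YAW+np.pi/2)
E
```

```text
t=1.4 pos=[0.4042 0.0245 0.2869] yaw=1.321 target=[0.4713 0.2695 0.24  ] d=[ 0.1677  0.6125 -0.1173] dr=[-0.002 -0.     0.93 ]
```

Emit:
apply_moves --delta_pos '[[0.165, 0.61, -0.05], [0.165, 0.61, -0.05], [0.165, 0.61, -0.05], [0.165, 0.61, -0.05], [0.165, 0.61, -0.05], [0.165, 0.61, -0.05], [0.165, 0.61, -0.05], [0.165, 0.61, -0.05]]' --dr '[[0, 0, 0.93], [0, 0, 0.93], [0, 0, 0.93], [0, 0, 0.93], [0, 0, 0.93], [0, 0, 0.93], [0, 0, 0.93], [0, 0, 0.93]]' --jaw '[0.6, 0.6, 0.6, 0.6, 0.6, 0.6, 0.6, 0.6]'

```text
time: 2.1
tool_pos: [0.4706, 0.2675, 0.2653]
tool_rot: [-3.139, 0.0, 1.788]
contact_force: [-0.8, -0.2, -0.9]
opening: 0.0548
grip_force: 0.0
```

```bash
python3 - <<'E'
from h import *
c=cam("wrist"); snap("wrist","w1"); snap("top","top1")
a=np.load("pics/w1.npy");b=np.load("pics/top1.npy")
im=np.vstack([cv2.resize(a,(400,300)),cv2.resize(b,(400,300))]); im=np.hstack([cv2.resize(a,(600,450))[:, :],np.zeros((450,1,3),np.uint8)]) 
cv2.imwrite("pics/m1.png",np.hstack([cv2.resize(a,(400,300)),cv2.resize(b,(400,300))])[:,:,::-1])
print(w2pix(c,ch2w([0,.172,.145])))
plan(ch2w([0,.172,.11]),YAW+np.pi/2)
E
```

```text
[276.44122645 205.76570841]
t=2.2 pos=[0.4707 0.2651 0.2662] yaw=1.785 target=[0.4713 0.2695 0.11  ] d=[ 0.0016  0.0111 -0.3906] dr=[ 0.002 -0.002  0.001]
```

View pics/m1.png

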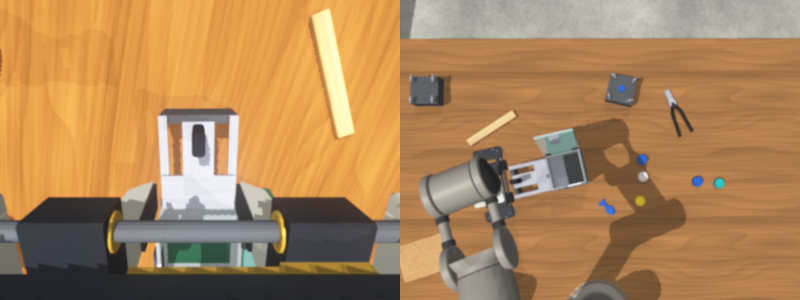

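The wrist view shows the grip where predicted (about (276,205) at full scale), and the top view shows no extra caps where the arm had been. I'll descend on the grip.

Emit:
apply_moves --delta_pos '[[0.0, 0.01, -0.2], [0.0, 0.01, -0.3], [0.0, 0.01, -0.385], [0.0, 0.01, -0.385], [0.0, 0.01, -0.385], [0.0, 0.01, -0.385]]' --dr '[[0, 0, 0], [0, 0, 0], [0, 0, 0], [0, 0, 0], [0, 0, 0], [0, 0, 0]]' --jaw '[0.6, 0.6, 0.6, 0.6, 0.6, 0.6]'

```text
time: 2.7
tool_pos: [0.4708, 0.2681, 0.1128]
tool_rot: [-3.139, 0.001, 1.783]
contact_force: [0.4, 0.2, 0.0]
opening: 0.0556
grip_force: 0.0
```

Emit:
apply_moves --delta_pos '[[0, 0, 0], [0, 0, 0], [0, 0, 0], [0, 0, 0], [0, 0, 0], [0, 0, 0]]' --dr '[[0, 0, 0], [0, 0, 0], [0, 0, 0], [0, 0, 0], [0, 0, 0], [0, 0, 0]]' --jaw '[0.05, 0.05, 0.05, 0.05, 0.05, 0.05]' --force 15

```text
time: 3.2
tool_pos: [0.4713, 0.2697, 0.1133]
tool_rot: [3.141, -0.0, 1.785]
contact_force: [-0.4, 0.5, 0.3]
opening: 0.0194
grip_force: 0.0
```

Emit:
apply_moves --delta_pos '[[0, 0, 0], [0, 0, 0], [0.005, -0.024, 0], [0.011, -0.049, 0], [0.016, -0.073, 0], [0.021, -0.098, 0], [0.027, -0.122, 0], [0.027, -0.122, 0]]' --dr '[[0, 0, 0], [0, 0, 0], [0, 0, 0], [0, 0, 0], [0, 0, 0], [0, 0, 0], [0, 0, 0], [0, 0, 0]]' --jaw '[0.05, 0.05, 0.05, 0.05, 0.05, 0.05, 0.05, 0.05]' --force 15

```text
time: 3.87
tool_pos: [0.4837, 0.2199, 0.1133]
tool_rot: [3.138, 0.0, 1.784]
contact_force: [6.0, -0.4, -0.4]
opening: 0.016
grip_force: 15.0
```

Emit:
apply_moves --delta_pos '[[0.003, -0.012, 0], [0.005, -0.02, 0], [0.005, -0.025, 0], [0.005, -0.025, 0]]' --dr '[[0, 0, 0], [0, 0, 0], [0, 0, 0], [0, 0, 0]]' --jaw '[0.05, 0.05, 0.05, 0.05]'

```text
time: 4.2
tool_pos: [0.4851, 0.2134, 0.1133]
tool_rot: [3.137, -0.004, 1.784]
contact_force: [5.2, 13.1, -2.4]
opening: 0.0161
grip_force: 15.0
```

Emit:
apply_moves --delta_pos '[[0, 0.004, 0], [0, 0.004, 0], [0, 0.004, 0], [0, 0.004, 0], [0, 0.004, 0.1], [0, 0.004, 0.2], [0, 0.004, 0.3], [0, 0.004, 0.4]]' --dr '[[0, 0, 0], [0, 0, 0], [0, 0, 0], [0, 0, 0], [0, 0, 0], [0, 0, 0], [0, 0, 0], [0, 0, 0]]' --jaw '[0.5, 0.5, 0.5, 0.5, 0.5, 0.5, 0.5, 0.5]'

```text
time: 4.87
tool_pos: [0.4833, 0.212, 0.2745]
tool_rot: [-3.141, 0.0, 1.784]
contact_force: [0.8, 0.4, -0.4]
opening: 0.0457
grip_force: 0.0
```

```bash
python3 - <<'E'
from h import *
snap("top","top2")
b=np.load("pics/top2.npy"); cv2.imwrite("pics/m2.png",cv2.resize(b[140:290,140:500],None,fx=2.2,fy=2.2,interpolation=cv2.INTER_CUBIC)[:,:,::-1])
plan([.4826,-.20,.28],0)
E
```

```text
t=4.9 pos=[0.4864 0.213  0.2831] yaw=1.785 target=[ 0.4826 -0.2     0.28  ] d=[-0.0095 -1.0324 -0.0077] dr=[ 0.018  0.025 -3.569]
```

View pics/m2.png

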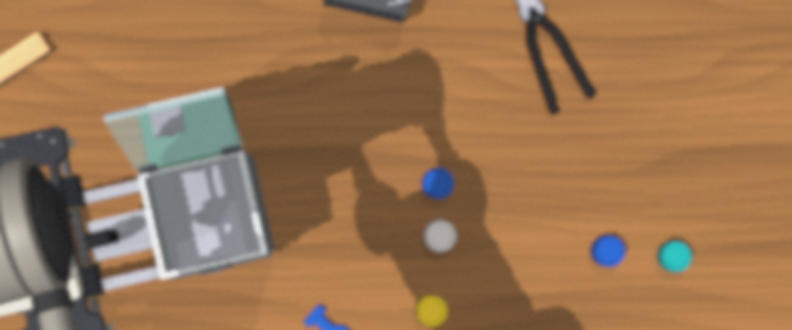

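Emit:
apply_moves --delta_pos '[[-0.02, -0.5, 0.03], [-0.02, -0.5, 0.03], [-0.02, -0.5, 0.03], [-0.02, -0.5, 0.03], [-0.02, -0.5, 0.03], [-0.02, -0.5, 0.03]]' --dr '[[0, 0, 1], [0, 0, 1], [0, 0, 1], [0, 0, 1], [0, 0, 1], [0, 0, 1]]' --jaw '[0.65, 0.65, 0.65, 0.65, 0.65, 0.65]'

```text
time: 5.42
tool_pos: [0.4753, 0.0078, 0.2848]
tool_rot: [-3.14, 0.002, 2.284]
contact_force: [0.3, 0.4, 0.3]
opening: 0.0598
grip_force: 0.0
```

Emit:
apply_moves --delta_pos '[[0.0, -0.45, -0.1], [0.0, -0.45, -0.1], [0.0, -0.45, -0.1], [0.0, -0.45, -0.1], [0.0, -0.45, -0.1], [0.0, -0.45, -0.1]]' --dr '[[0, 0, 1], [0, 0, 1], [0, 0, 1], [0, 0, 1], [0, 0, 1], [0, 0, 1]]' --jaw '[0.65, 0.65, 0.65, 0.65, 0.65, 0.65]'

```text
time: 5.92
tool_pos: [0.4749, -0.1727, 0.2426]
tool_rot: [-3.14, -0.002, 2.782]
contact_force: [0.3, 0.6, -0.2]
opening: 0.0596
grip_force: 0.0
```

Emit:
apply_moves --delta_pos '[[0.0, 0, 0], [0.0, 0, 0], [0.0, 0, 0], [0.0, 0, 0], [0.0, 0, 0], [0.0, 0, 0]]' --dr '[[0, 0, 1], [0, 0, 1], [0, 0, 1], [0, 0, 1], [0, 0, 1], [0, 0, 1]]' --jaw '[0.65, 0.65, 0.65, 0.65, 0.65, 0.65]'

```text
time: 6.42
tool_pos: [0.4758, -0.1671, 0.2446]
tool_rot: [3.141, -0.0, -3.003]
contact_force: [0.0, 0.2, 1.0]
opening: 0.0596
grip_force: 0.0
```

```bash
python3 - <<'E'
from h import *
c=cam("wrist"); snap("wrist","w2",1.42)
for p in ([.5436,-.165,.018],[.4813,-.166,.018],[.4637,-.3636,.018]): print((w2pix(c,p)*1.42).round(1))
plan([.482,-.166,.1],YAW+np.pi)
np.save("pics/w2cam.npy",np.array(c,dtype=object),allow_pickle=True)
E
```

```text
[379.8 335. ]
[388.9 262.1]
[136.  204.9]
t=6.5 pos=[ 0.4758 -0.1672  0.2446] yaw=-3.003 target=[ 0.482 -0.166  0.1  ] d=[ 0.0155  0.0029 -0.3615] dr=[-0.001 -0.001  0.152]Traceback (most recent call last):
  File "<stdin>", line 5, in <module>
ValueError: could not broadcast input array from shape (3,3) into shape (3,)
```

View pics/w2.png

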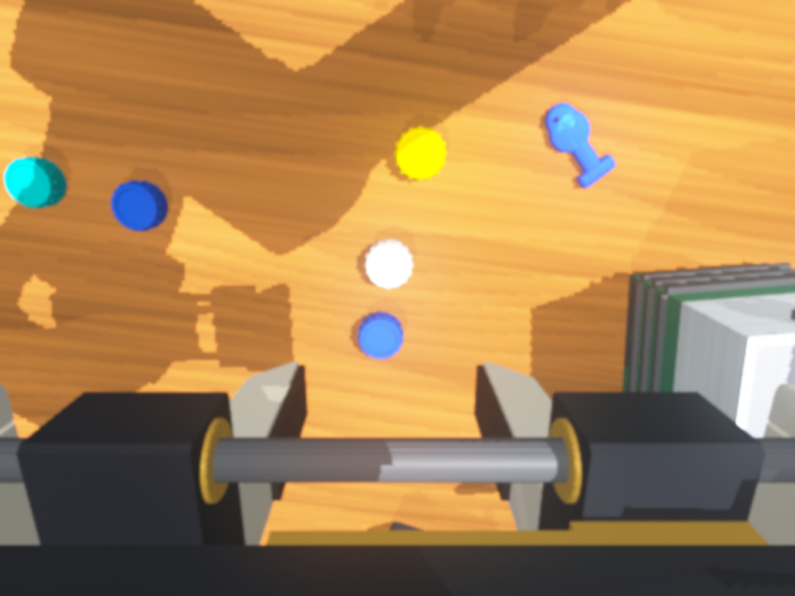

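The white cap is at (388,264), blue A at (380,335) and blue B at (138,205). All three are within 2 px of prediction. I'll pick the white cap first.

Emit:
apply_moves --delta_pos '[[0.0143, 0.003, -0.1], [0.0143, 0.003, -0.2], [0.0143, 0.003, -0.3], [0.0143, 0.003, -0.4], [0.0143, 0.003, -0.5], [0.0143, 0.003, -0.57], [0.0143, 0.003, -0.598], [0.0143, 0.003, -0.598]]' --dr '[[0, 0, 0.15], [0, 0, 0.15], [0, 0, 0.15], [0, 0, 0.15], [0, 0, 0.15], [0, 0, 0.15], [0, 0, 0.15], [0, 0, 0.15]]' --jaw '[0.65, 0.65, 0.65, 0.65, 0.65, 0.65, 0.65, 0.65]'

```text
time: 7.13
tool_pos: [0.4798, -0.1653, 0.0027]
tool_rot: [3.138, -0.004, -2.927]
contact_force: [-0.2, -0.1, 0.9]
opening: 0.0598
grip_force: 0.0
```

Emit:
apply_moves --delta_pos '[[0, 0, 0], [0, 0, 0], [0, 0, 0], [0, 0, 0], [0, 0, 0], [0, 0, 0.1], [0, 0, 0.2], [0, 0, 0.3]]' --dr '[[0, 0, 0], [0, 0, 0], [0, 0, 0], [0, 0, 0], [0, 0, 0], [0, 0, 0], [0, 0, 0], [0, 0, 0]]' --jaw '[0.3, 0.3, 0.3, 0.3, 0.3, 0.3, 0.3, 0.3]' --force 12

```text
time: 7.8
tool_pos: [0.481, -0.1661, 0.1269]
tool_rot: [3.141, -0.001, -2.924]
contact_force: [1.1, -0.6, 0.5]
opening: 0.0387
grip_force: 12.0
```

```bash
python3 - <<'E'
from h import *
s=telemetry.observe(); print(s["opening"],s["grip_force"])
plan(ch2w([-.03,0,.25]),YAW+np.pi)
E
```

```text
0.038718173075083316 11.99989965185523
t=7.8 pos=[ 0.481  -0.1661  0.1269] yaw=-2.924 target=[0.4787 0.0951 0.25  ] d=[-0.0057  0.653   0.3077] dr=[-0.002 -0.003 -0.006]
```

Emit:
apply_moves --delta_pos '[[0, 0.05, 0.1], [0, 0.13, 0.18], [-0.006, 0.25, 0.2], [-0.006, 0.35, 0.2], [-0.006, 0.45, 0.2], [-0.006, 0.55, 0.2], [-0.006, 0.653, 0.2], [-0.006, 0.653, 0.2]]' --dr '[[0, 0, 0], [0, 0, 0], [0, 0, 0], [0, 0, 0], [0, 0, 0], [0, 0, 0], [0, 0, 0], [0, 0, 0]]' --jaw '[0.3, 0.3, 0.3, 0.3, 0.3, 0.3, 0.3, 0.3]'

```text
time: 8.47
tool_pos: [0.4783, 0.1002, 0.2062]
tool_rot: [3.14, 0.001, -2.919]
contact_force: [-0.1, -0.3, -0.8]
opening: 0.0386
grip_force: 12.0
```

```bash
python3 - <<'E'
from h import *
s=telemetry.observe(); print(s["opening"],s["grip_force"])
plan(ch2w([-.03,0,.115]),YAW+np.pi)
E
```

```text
0.038576969395696395 12.000659415498376
t=8.5 pos=[0.4783 0.1002 0.2062] yaw=-2.919 target=[0.4787 0.0951 0.115 ] d=[ 0.0009 -0.0127 -0.228 ] dr=[-0.005  0.002 -0.015]
```

Emit:
apply_moves --delta_pos '[[0, 0, 0], [0, 0, -0.08], [0, 0, -0.16], [0, 0, -0.225], [0, 0, -0.225], [0, 0, -0.225], [0, 0, -0.225], [0, 0, -0.225]]' --dr '[[0, 0, 0], [0, 0, 0], [0, 0, 0], [0, 0, 0], [0, 0, 0], [0, 0, 0], [0, 0, 0], [0, 0, 0]]' --jaw '[0.3, 0.3, 0.3, 0.3, 0.3, 0.54, 0.54, 0.54]'

```text
time: 9.13
tool_pos: [0.4802, 0.0942, 0.1173]
tool_rot: [-3.141, 0.003, -2.924]
contact_force: [0.4, -0.6, -0.0]
opening: 0.0489
grip_force: 0.0
```

Emit:
apply_moves --delta_pos '[[0, 0, 0.1], [0, 0, 0.2], [0, 0, 0.3], [0.05, -0.1, 0.3], [0.08, -0.2, 0.3], [0.1, -0.3, 0.3], [0.12, -0.4, 0.3], [0.14, -0.5, 0.3]]' --dr '[[0, 0, 0], [0, 0, 0], [0, 0, 0], [0, 0, 0], [0, 0, 0], [0, 0, 0], [0, 0, 0], [0, 0, 0]]' --jaw '[0.54, 0.54, 0.54, 0.65, 0.65, 0.65, 0.65, 0.65]'

```text
time: 9.8
tool_pos: [0.5354, -0.1069, 0.2376]
tool_rot: [-3.14, 0.002, -2.923]
contact_force: [1.0, 0.7, 0.4]
opening: 0.0598
grip_force: 0.0
```

```bash
cat > caps.py <<'E'
from h import *
# caps seen from top: detect by colour blobs
im=np.ascontiguousarray(eyes.read_camera("top")); T=cam("top")
hsv=cv2.cvtColor(im,cv2.COLOR_RGB2HSV)
for n,m in dict(blue=cv2.inRange(hsv,(108,120,60),(125,255,255)),white=cv2.inRange(hsv,(0,0,130),(179,60,255))).items():
    k,_,st,ce=cv2.connectedComponentsWithStats(m)
    for i in range(1,k):
        if 100<st[i][4]<400 and st[i][2]<24 and st[i][3]<24: print(n,st[i][4],ce[i].round(1),pix2w(T,*ce[i],.018).round(4),"ch z=.1:",w2ch(pix2w(T,*ce[i],.103)).round(3))
E
python3 - <<'E'
import caps
from h import *
plan([.5436,-.165,.1],YAW+np.pi)
E
```

```text
blue 138 [415.9 253.8] [ 0.463  -0.3629  0.018 ] ch z=.1: [-0.136 -0.422  0.103]
white 241 [293.4 250.7] [ 0.4731 -0.0442  0.018 ] ch z=.1: [-0.063 -0.133  0.103]
white 236 [360.7 273. ] [ 0.4142 -0.2181  0.018 ] ch z=.1: [-0.152 -0.28   0.103]
t=9.8 pos=[ 0.5366 -0.1143  0.2371] yaw=-2.928 target=[ 0.5436 -0.165   0.1   ] d=[ 0.0175 -0.1267 -0.3429] dr=[0.011 0.007 0.002]
```

```bash
cat > wcaps.py <<'E'
from h import *
def find(name="w"):
    c=cam("wrist"); im=np.ascontiguousarray(eyes.read_camera("wrist")); np.save(f"pics/{name}.npy",im)
    hsv=cv2.cvtColor(im,cv2.COLOR_RGB2HSV)
    for n,m in dict(blue=cv2.inRange(hsv,(105,110,50),(125,255,255)),white=cv2.inRange(hsv,(0,0,200),(179,50,255))).items():
        k,_,st,ce=cv2.connectedComponentsWithStats(m)
        for i in range(1,k):
            if 400<st[i][4]<5000 : print(n,st[i][2:],ce[i].round(1),pix2w(c,*ce[i],.012).round(4))
E
python3 - <<'E'
from wcaps import *
find("w3"); plan([.5436,-.165,.005],YAW+np.pi)
E
```

```text
blue [ 49  67 939] [384.   39.9] [ 0.3761 -0.0386  0.012 ]
blue [  45   41 1402] [48.8 59.4] [ 0.4647 -0.364   0.012 ]
blue [ 33  33 865] [229.1 178.2] [ 0.5462 -0.1645  0.012 ]
t=9.9 pos=[ 0.5359 -0.1107  0.2369] yaw=-2.929 target=[ 0.5436 -0.165   0.005 ] d=[ 0.0192 -0.1358 -0.5796] dr=[0.006 0.005 0.006]
```

Emit:
apply_moves --delta_pos '[[0.023, -0.08, 0], [0.023, -0.15, 0], [0.023, -0.15, -0.1], [0.023, -0.15, -0.2], [0.023, -0.15, -0.3], [0.023, -0.15, -0.4], [0.023, -0.15, -0.48], [0.023, -0.15, -0.48]]' --dr '[[0, 0, 0], [0, 0, 0], [0, 0, 0], [0, 0, 0], [0, 0, 0], [0, 0, 0], [0, 0, 0], [0, 0, 0]]' --jaw '[0.65, 0.65, 0.65, 0.65, 0.65, 0.65, 0.65, 0.65]'

```text
time: 10.57
tool_pos: [0.5407, -0.1628, 0.0387]
tool_rot: [3.135, -0.008, -2.923]
contact_force: [-1.6, 1.6, -0.9]
opening: 0.0593
grip_force: 0.0
```

```bash
python3 - <<'E'
from wcaps import *
find("w4"); plan([.5445,-.165,.005],YAW+np.pi)
E
```

```text
blue [  66   67 3410] [267.1 260.3] [ 0.5458 -0.1648  0.012 ]
white [  46   52 1346] [182.3 282.1] [ 0.5701 -0.2106  0.012 ]
white [  46   51 1357] [366.8 282.4] [ 0.5472 -0.1042  0.012 ]
t=10.6 pos=[ 0.5427 -0.1637  0.0421] yaw=-2.923 target=[ 0.5445 -0.165   0.005 ] d=[ 0.0046 -0.0033 -0.0927] dr=[-0.005 -0.01  -0.007]
```

Emit:
apply_moves --delta_pos '[[0.002, 0, -0.06], [0.002, 0, -0.095], [0.002, 0, -0.095], [0.002, 0, -0.095], [0.002, 0, -0.095], [0.002, 0, -0.095], [0.002, 0, -0.095], [0.002, 0, -0.095]]' --dr '[[0, 0, 0], [0, 0, 0], [0, 0, 0], [0, 0, 0], [0, 0, 0], [0, 0, 0], [0, 0, 0], [0, 0, 0]]' --jaw '[0.65, 0.65, 0.65, 0.3, 0.3, 0.3, 0.3, 0.3]' --force 12

```text
time: 11.28
tool_pos: [0.546, -0.1651, 0.0072]
tool_rot: [-3.14, 0.002, -2.923]
contact_force: [-1.8, 0.8, 7.0]
opening: 0.0369
grip_force: 12.0
```

Emit:
apply_moves --delta_pos '[[0, 0, 0.05], [0, 0, 0.15], [0, 0, 0.25], [0, 0, 0.35], [0, 0.05, 0.45], [0, 0.1, 0.5], [0, 0.2, 0.5], [0, 0.25, 0.5]]' --dr '[[0, 0, 0], [0, 0, 0], [0, 0, 0], [0, 0, 0], [0, 0, 0], [0, 0, 0], [0, 0, 0], [0, 0, 0]]' --jaw '[0.3, 0.3, 0.3, 0.3, 0.3, 0.3, 0.3, 0.3]'

```text
time: 11.95
tool_pos: [0.5456, -0.0622, 0.2082]
tool_rot: [-3.141, 0.004, -2.923]
contact_force: [0.1, -0.1, -0.5]
opening: 0.0371
grip_force: 12.0
```

```bash
python3 - <<'E'
from wcaps import *
plan(ch2w([.022,0,.125]),YAW+np.pi)
E
```

```text
t=11.9 pos=[ 0.5456 -0.0622  0.2082] yaw=-2.923 target=[0.5295 0.1062 0.125 ] d=[-0.0401  0.421  -0.2081] dr=[-0.001  0.009 -0.007]
```

Emit:
apply_moves --delta_pos '[[-0.04, 0.1, 0], [-0.04, 0.2, 0], [-0.04, 0.3, 0], [-0.04, 0.4, 0], [-0.04, 0.427, 0], [-0.04, 0.427, 0], [-0.04, 0.427, -0.1], [-0.04, 0.427, -0.2]]' --dr '[[0, 0, 0], [0, 0, 0], [0, 0, 0], [0, 0, 0], [0, 0, 0], [0, 0, 0], [0, 0, 0], [0, 0, 0]]' --jaw '[0.3, 0.3, 0.3, 0.3, 0.3, 0.3, 0.3, 0.3]'

```text
time: 12.62
tool_pos: [0.5311, 0.1055, 0.1271]
tool_rot: [-3.14, 0.007, -2.923]
contact_force: [0.9, -0.8, -0.9]
opening: 0.0368
grip_force: 12.0
```

Emit:
apply_moves --delta_pos '[[0, 0, 0], [0, 0, 0], [0, 0, 0], [0, 0, 0], [0, 0, 0], [0, 0, 0.1], [0, 0, 0.2], [0, 0, 0.3]]' --dr '[[0, 0, 0], [0, 0, 0], [0, 0, 0], [0, 0, 0], [0, 0, 0], [0, 0, 0], [0, 0, 0], [0, 0, 0]]' --jaw '[0.3, 0.3, 0.54, 0.54, 0.54, 0.54, 0.54, 0.54]'

```text
time: 13.28
tool_pos: [0.5289, 0.1059, 0.2484]
tool_rot: [-3.142, 0.001, -2.924]
contact_force: [1.9, 0.2, -0.1]
opening: 0.0495
grip_force: 0.0
```

Emit:
apply_moves --delta_pos '[[-0.02, -0.1, 0], [-0.04, -0.2, 0], [-0.06, -0.3, 0], [-0.08, -0.4, 0], [-0.1, -0.5, 0], [-0.12, -0.6, 0], [-0.14, -0.7, 0], [-0.16, -0.8, 0]]' --dr '[[0, 0, 0], [0, 0, 0], [0, 0, 0], [0, 0, 0], [0, 0, 0], [0, 0, 0], [0, 0, 0], [0, 0, 0]]' --jaw '[0.54, 0.54, 0.65, 0.65, 0.65, 0.65, 0.65, 0.65]'

```text
time: 13.95
tool_pos: [0.4646, -0.2161, 0.2474]
tool_rot: [-3.139, 0.002, -2.923]
contact_force: [1.3, -0.6, 0.4]
opening: 0.0594
grip_force: 0.0
```

```bash
python3 - <<'E'
import caps
from wcaps import *
find("w5"); plan([.464,-.3637,.05],YAW+np.pi)
E
```

```text
blue 168 [231.8 227.7] [0.5337 0.1158 0.018 ] ch z=.1: [0.024 0.    0.103]
blue 178 [290.6 290.4] [ 0.3709 -0.0361  0.018 ] ch z=.1: [-0.155 -0.106  0.103]
white 235 [364.5 285.8] [ 0.3813 -0.2276  0.018 ] ch z=.1: [-0.183 -0.282  0.103]
blue [ 42  56 651] [455.3 138.7] [ 0.3782 -0.0384  0.012 ]
blue [ 35  34 828] [150.4 151.7] [ 0.4639 -0.3657  0.012 ]
white [ 44  31 622] [187.9 271.5] [ 0.6026 -0.3041  0.012 ]
white [ 45  42 900] [363.9 276. ] [ 0.5614 -0.0881  0.012 ]
t=14.1 pos=[ 0.4641 -0.2195  0.2469] yaw=-2.930 target=[ 0.464  -0.3637  0.05  ] d=[-2.000e-04 -3.605e-01 -4.923e-01] dr=[0.007 0.004 0.006]
```

Emit:
apply_moves --delta_pos '[[-0.003, -0.1, -0.03], [-0.003, -0.2, -0.05], [-0.003, -0.3, -0.08], [-0.003, -0.376, -0.12], [-0.003, -0.376, -0.2], [-0.003, -0.376, -0.3], [-0.003, -0.376, -0.4], [-0.003, -0.376, -0.48]]' --dr '[[0, 0, 0], [0, 0, 0], [0, 0, 0], [0, 0, 0], [0, 0, 0], [0, 0, 0], [0, 0, 0], [0, 0, 0]]' --jaw '[0.65, 0.65, 0.65, 0.65, 0.65, 0.65, 0.65, 0.65]'

```text
time: 14.72
tool_pos: [0.4639, -0.3636, 0.0522]
tool_rot: [3.141, 0.0, -2.924]
contact_force: [-0.0, -0.4, -0.5]
opening: 0.0596
grip_force: 0.0
```

```bash
python3 - <<'E'
from wcaps import *
find("w6"); plan([.464,-.3645,.007],YAW+np.pi)
E
```

```text
blue [  62   62 2937] [268.6 242. ] [ 0.4634 -0.3663  0.012 ]
white [  46   52 1344] [182.3 282. ] [ 0.5019 -0.4139  0.012 ]
white [  45   52 1354] [367. 282.] [ 0.4767 -0.2997  0.012 ]
t=14.8 pos=[ 0.4613 -0.361   0.0462] yaw=-2.923 target=[ 0.464  -0.3645  0.007 ] d=[ 0.0066 -0.0088 -0.0981] dr=[-0.015 -0.014 -0.006]
```

Emit:
apply_moves --delta_pos '[[0, -0.002, -0.07], [0, -0.002, -0.112], [0, -0.002, -0.112], [0, -0.002, -0.112], [0, -0.002, -0.112], [0, -0.002, -0.112], [0, -0.002, -0.112], [0, -0.002, -0.112]]' --dr '[[0, 0, 0], [0, 0, 0], [0, 0, 0], [0, 0, 0], [0, 0, 0], [0, 0, 0], [0, 0, 0], [0, 0, 0]]' --jaw '[0.65, 0.65, 0.65, 0.3, 0.3, 0.3, 0.3, 0.3]' --force 12

```text
time: 15.43
tool_pos: [0.4647, -0.3658, 0.0105]
tool_rot: [-3.139, 0.002, -2.923]
contact_force: [-0.3, 1.3, 7.3]
opening: 0.0368
grip_force: 12.0
```

Emit:
apply_moves --delta_pos '[[0, 0, 0.05], [0, 0, 0.15], [0, 0, 0.25], [0, 0.05, 0.35], [0.0, 0.15, 0.45], [0.02, 0.25, 0.5], [0.04, 0.35, 0.5], [0.06, 0.45, 0.5]]' --dr '[[0, 0, 0], [0, 0, 0], [0, 0, 0], [0, 0, 0], [0, 0, 0], [0, 0, 0], [0, 0, 0], [0, 0, 0]]' --jaw '[0.3, 0.3, 0.3, 0.3, 0.3, 0.3, 0.3, 0.3]'

```text
time: 16.1
tool_pos: [0.4854, -0.2008, 0.211]
tool_rot: [-3.138, 0.004, -2.925]
contact_force: [0.8, 0.0, -0.4]
opening: 0.0367
grip_force: 12.0
```

```bash
python3 - <<'E'
from wcaps import *
plan(ch2w([-.003,0,.15]),YAW+np.pi)
E
```

```text
t=16.1 pos=[ 0.4854 -0.2008  0.211 ] yaw=-2.925 target=[0.5051 0.1009 0.15  ] d=[ 0.0492  0.754  -0.1524] dr=[ 0.006  0.01  -0.003]
```

Emit:
apply_moves --delta_pos '[[0.01, 0.1, 0], [0.02, 0.2, 0], [0.03, 0.3, 0], [0.044, 0.4, 0], [0.044, 0.5, 0], [0.044, 0.6, 0], [0.044, 0.7, 0], [0.044, 0.715, 0]]' --dr '[[0, 0, 0], [0, 0, 0], [0, 0, 0], [0, 0, 0], [0, 0, 0], [0, 0, 0], [0, 0, 0], [0, 0, 0]]' --jaw '[0.3, 0.3, 0.3, 0.3, 0.3, 0.3, 0.3, 0.3]'

```text
time: 16.77
tool_pos: [0.5016, 0.09, 0.2085]
tool_rot: [3.139, 0.001, -2.919]
contact_force: [-0.3, 0.4, -0.3]
opening: 0.0365
grip_force: 12.0
```

Emit:
apply_moves --delta_pos '[[0, 0, 0], [0, 0, 0], [0, 0, 0]]' --dr '[[0, 0, 0], [0, 0, 0], [0, 0, 0]]' --jaw '[0.3, 0.3, 0.3]'

```text
time: 17.02
tool_pos: [0.5025, 0.0833, 0.208]
tool_rot: [-3.141, 0.0, -2.925]
contact_force: [-0.4, -0.7, 0.1]
opening: 0.0369
grip_force: 12.0
```

```bash
python3 - <<'E'
from wcaps import *
plan(ch2w([-.003,0,.13]),YAW+np.pi)
E
```

```text
t=17.0 pos=[0.5025 0.0833 0.208 ] yaw=-2.925 target=[0.5051 0.1009 0.13  ] d=[ 0.0065  0.044  -0.195 ] dr=[ 0.001  0.001 -0.004]
```

Emit:
apply_moves --delta_pos '[[0.006, 0.044, 0], [0.006, 0.044, -0.1], [0.006, 0.044, -0.185], [0.006, 0.044, -0.185], [0.006, 0.044, -0.185], [0.006, 0.044, -0.185], [0.006, 0.044, -0.185], [0.006, 0.044, -0.185]]' --dr '[[0, 0, 0], [0, 0, 0], [0, 0, 0], [0, 0, 0], [0, 0, 0], [0, 0, 0], [0, 0, 0], [0, 0, 0]]' --jaw '[0.3, 0.3, 0.3, 0.3, 0.3, 0.54, 0.54, 0.54]'

```text
time: 17.68
tool_pos: [0.506, 0.1019, 0.1358]
tool_rot: [-3.141, 0.004, -2.924]
contact_force: [-0.0, -0.0, -0.6]
opening: 0.0485
grip_force: 0.0
```

Emit:
apply_moves --delta_pos '[[0, 0, 0.1], [0, 0, 0.2], [0, 0, 0.3], [0, -0.1, 0.4], [0, -0.2, 0.4], [0, -0.3, 0.4], [0, -0.4, 0.4], [0, -0.5, 0.4]]' --dr '[[0, 0, 0], [0, 0, 0], [0, 0, 0], [0, 0, 0], [0, 0, 0], [0, 0, 0], [0, 0, 0], [0, 0, 0]]' --jaw '[0.54, 0.54, 0.54, 0.3, 0.1, 0, 0, 0]'

```text
time: 18.35
tool_pos: [0.5046, -0.0948, 0.2959]
tool_rot: [-3.14, 0.003, -2.923]
contact_force: [0.3, 0.5, 1.0]
opening: 0.0207
grip_force: 0.0
```

```bash
python3 - <<'E'
from h import *
snap("top","top3"); snap("scene","sc3")
b=np.load("pics/top3.npy"); a=np.load("pics/sc3.npy")
f=lambda x:cv2.resize(x,(400,400),interpolation=cv2.INTER_CUBIC)
cv2.imwrite("pics/m3.png",np.hstack([f(b[170:290,150:270]),f(a[100:240,230:370])])[:,:,::-1])
plan(ch2w([.18,0,.3]))
E
```

```text
t=18.4 pos=[ 0.5046 -0.0986  0.295 ] yaw=-2.930 target=[0.6839 0.1399 0.3   ] d=[0.4482 0.5963 0.0124]
```

View pics/m3.png

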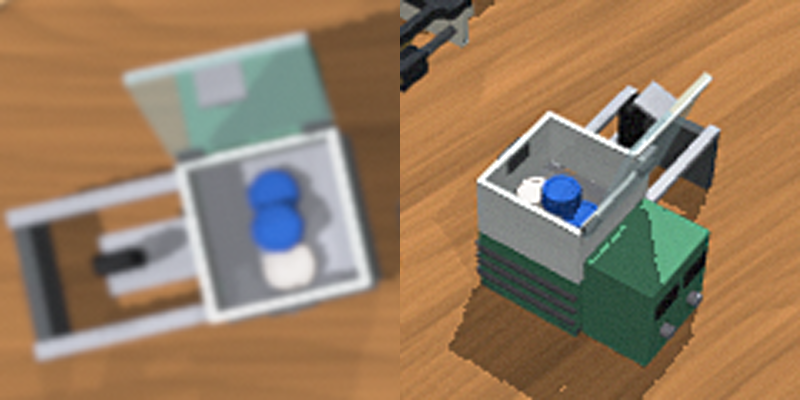

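All three caps are in the hopper: white and blue lying on the gate, with the second blue resting on top. The gate is shut and the cover leans back. Next I go behind the cover with the fingers closed.

Emit:
apply_moves --delta_pos '[[0.05, 0.06, 0.04], [0.1, 0.14, 0.04], [0.15, 0.22, 0.04], [0.2, 0.3, 0.04], [0.25, 0.38, 0.04], [0.3, 0.46, 0.04], [0.36, 0.55, 0.04], [0.38, 0.58, 0.04]]' --dr '[[0, 0, 0], [0, 0, 0], [0, 0, 0], [0, 0, 0], [0, 0, 0], [0, 0, 0], [0, 0, 0], [0, 0, 0]]' --jaw '[0, 0, 0, 0, 0, 0, 0, 0]' --force 10

```text
time: 19.12
tool_pos: [0.6578, 0.1443, 0.3101]
tool_rot: [3.14, 0.002, -2.92]
contact_force: [1.9, -0.7, -0.4]
opening: 0.0007
grip_force: 0.0
```

Emit:
apply_moves --delta_pos '[[0, 0, 0], [0, 0, 0]]' --dr '[[0, 0, 0], [0, 0, 0]]' --jaw '[0, 0]'

```text
time: 19.28
tool_pos: [0.6565, 0.1402, 0.3099]
tool_rot: [-3.141, -0.0, -2.921]
contact_force: [-0.4, -0.5, 0.6]
opening: 0.0003
grip_force: 0.0
```

```bash
python3 - <<'E'
from wcaps import *
print(w2ch(telemetry.observe()["tool_pos"]))
for p in ([.15,0,.235],[.11,0,.235],[.075,0,.235],[.045,0,.235],[.0175,0,.237],[-.01,0,.224],[-.03,0,.206],[-.042,0,.185],[-.045,0,.165]): plan(ch2w(p),YAW+np.pi)
E
```

```text
[0.15336555 0.00614816 0.30992721]
t=19.3 pos=[0.6565 0.1402 0.3099] yaw=-2.921 target=[0.6545 0.1335 0.235 ] d=[-0.0049 -0.0168 -0.1873] dr=[ 0.     0.    -0.011]
t=19.3 pos=[0.6565 0.1402 0.3099] yaw=-2.921 target=[0.6155 0.125  0.235 ] d=[-0.1026 -0.0381 -0.1873] dr=[ 0.     0.    -0.011]
t=19.3 pos=[0.6565 0.1402 0.3099] yaw=-2.921 target=[0.5813 0.1175 0.235 ] d=[-0.1881 -0.0568 -0.1873] dr=[ 0.     0.    -0.011]
t=19.3 pos=[0.6565 0.1402 0.3099] yaw=-2.921 target=[0.552  0.1111 0.235 ] d=[-0.2614 -0.0728 -0.1873] dr=[ 0.     0.    -0.011]
t=19.3 pos=[0.6565 0.1402 0.3099] yaw=-2.921 target=[0.5251 0.1052 0.237 ] d=[-0.3286 -0.0875 -0.1823] dr=[ 0.     0.    -0.011]
t=19.3 pos=[0.6565 0.1402 0.3099] yaw=-2.921 target=[0.4982 0.0994 0.224 ] d=[-0.3957 -0.1022 -0.2148] dr=[ 0.     0.    -0.011]
t=19.3 pos=[0.6565 0.1402 0.3099] yaw=-2.921 target=[0.4787 0.0951 0.206 ] d=[-0.4446 -0.1128 -0.2598] dr=[ 0.     0.    -0.011]
t=19.3 pos=[0.6565 0.1402 0.3099] yaw=-2.921 target=[0.467  0.0925 0.185 ] d=[-0.4739 -0.1192 -0.3123] dr=[ 0.     0.    -0.011]
t=19.3 pos=[0.6565 0.1402 0.3099] yaw=-2.921 target=[0.464  0.0919 0.165 ] d=[-0.4812 -0.1208 -0.3623] dr=[ 0.     0.    -0.011]
```

Emit:
apply_moves --delta_pos '[[-0.005, -0.017, -0.08], [-0.005, -0.017, -0.187], [-0.005, -0.017, -0.187], [-0.04, -0.025, -0.187], [-0.07, -0.031, -0.187], [-0.1, -0.038, -0.187], [-0.13, -0.044, -0.187], [-0.16, -0.05, -0.187]]' --dr '[[0, 0, 0], [0, 0, 0], [0, 0, 0], [0, 0, 0], [0, 0, 0], [0, 0, 0], [0, 0, 0], [0, 0, 0]]' --jaw '[0, 0, 0, 0, 0, 0, 0, 0]'

```text
time: 19.95
tool_pos: [0.593, 0.118, 0.2383]
tool_rot: [-3.141, 0.004, -2.925]
contact_force: [0.0, -0.2, 1.1]
opening: 0.0002
grip_force: 0.6
```

Emit:
apply_moves --delta_pos '[[-0.03, -0.006, 0], [-0.06, -0.013, 0], [-0.09, -0.019, 0], [-0.12, -0.026, 0], [-0.15, -0.033, 0], [-0.168, -0.037, 0.005]]' --dr '[[0, 0, 0], [0, 0, 0], [0, 0, 0], [0, 0, 0], [0, 0, 0], [0, 0, 0]]' --jaw '[0, 0, 0, 0, 0, 0]'

```text
time: 20.45
tool_pos: [0.525, 0.1033, 0.2395]
tool_rot: [-3.141, 0.003, -2.924]
contact_force: [0.6, -0.1, -0.4]
opening: 0.0005
grip_force: 0.3
```

```bash
python3 - <<'E'
from h import *
s=telemetry.observe();print(w2ch(s["tool_pos"]),s["contact_force"])
snap("scene","sc4",4,(230,80,380,220))
E
```

```text
[ 0.01698921 -0.00182603  0.23951751] [ 0.57258704 -0.05524144 -0.44085924]
```

View pics/sc4.png

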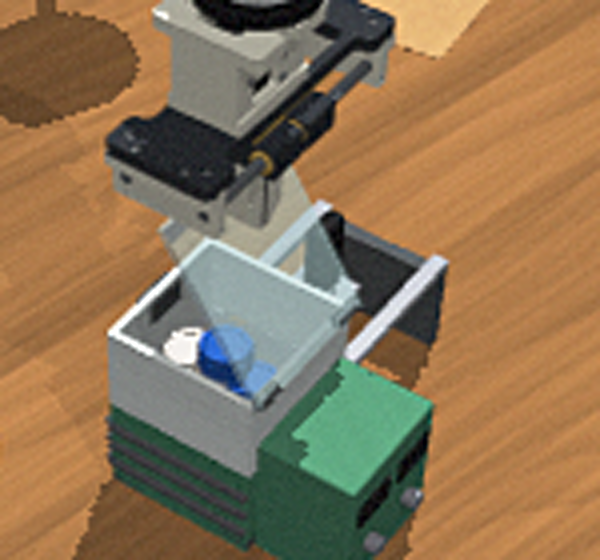

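The cover is moving, now at about 1 rad over the box, with the caps still in the hopper. I'll follow the arc down.

Emit:
apply_moves --delta_pos '[[-0.034, -0.007, -0.012], [-0.067, -0.015, -0.033], [-0.092, -0.02, -0.055], [-0.116, -0.025, -0.08], [-0.132, -0.029, -0.105], [-0.145, -0.032, -0.13], [-0.15, -0.033, -0.15], [-0.153, -0.033, -0.17]]' --dr '[[0, 0, 0], [0, 0, 0], [0, 0, 0], [0, 0, 0], [0, 0, 0], [0, 0, 0], [0, 0, 0], [0, 0, 0]]' --jaw '[0, 0, 0, 0, 0, 0, 0, 0]'

```text
time: 21.17
tool_pos: [0.4649, 0.0908, 0.1696]
tool_rot: [-3.141, 0.002, -2.924]
contact_force: [0.2, -0.4, 0.2]
opening: 0.0006
grip_force: 0.2
```

Emit:
apply_moves --delta_pos '[[0, 0, -0.01], [0, 0, -0.02], [0, 0, -0.03], [0, 0, -0.04], [0, 0, -0.045], [0, 0, -0.045]]' --dr '[[0, 0, 0], [0, 0, 0], [0, 0, 0], [0, 0, 0], [0, 0, 0], [0, 0, 0]]' --jaw '[0, 0, 0, 0, 0, 0]'

```text
time: 21.67
tool_pos: [0.4647, 0.091, 0.1518]
tool_rot: [-3.141, 0.001, -2.923]
contact_force: [-2.9, -0.1, 8.0]
opening: 0.0005
grip_force: 4.0
```

Emit:
apply_moves --delta_pos '[[0, 0, -0.008], [0, 0, -0.015], [0, 0, -0.015]]' --dr '[[0, 0, 0], [0, 0, 0], [0, 0, 0]]' --jaw '[0, 0, 0]'

```text
time: 21.92
tool_pos: [0.465, 0.091, 0.151]
tool_rot: [-3.14, 0.005, -2.923]
contact_force: [-19.4, -2.3, 54.6]
opening: 0.0003
grip_force: 27.5
```

Emit:
apply_moves --delta_pos '[[0, 0, 0.03], [0, 0, 0.1], [0, 0, 0.2], [0, 0, 0.3], [-0.05, -0.1, 0.35], [-0.05, -0.2, 0.35], [-0.05, -0.25, 0.35], [-0.05, -0.25, 0.35]]' --dr '[[0, 0, 0], [0, 0, 0], [0, 0, 0], [0, 0, 0], [0, 0, 0], [0, 0, 0], [0, 0, 0], [0, 0, 0]]' --jaw '[0, 0, 0, 0, 0.3, 0.5, 0.5, 0.5]'

```text
time: 22.58
tool_pos: [0.4447, -0.0126, 0.2856]
tool_rot: [-3.139, 0.002, -2.927]
contact_force: [0.3, -0.4, 0.2]
opening: 0.0228
grip_force: 0.0
```

```bash
python3 - <<'E'
from h import *
snap("scene","sc5"); snap("top","top5")
b=np.load("pics/top5.npy"); a=np.load("pics/sc5.npy")
f=lambda x:cv2.resize(x,(400,400),interpolation=cv2.INTER_CUBIC)
cv2.imwrite("pics/m5.png",np.hstack([f(b[170:290,150:270]),f(a[100:240,230:370])])[:,:,::-1])
plan(ch2w([.002,.115,.28]),YAW+np.pi/2)
E
```

```text
t=22.7 pos=[ 0.4445 -0.0096  0.285 ] yaw=-2.926 target=[0.4854 0.2143 0.28  ] d=[ 0.1022  0.5597 -0.0124] dr=[ 0.000e+00  1.000e-03 -3.143e+00]
```

View pics/m5.png

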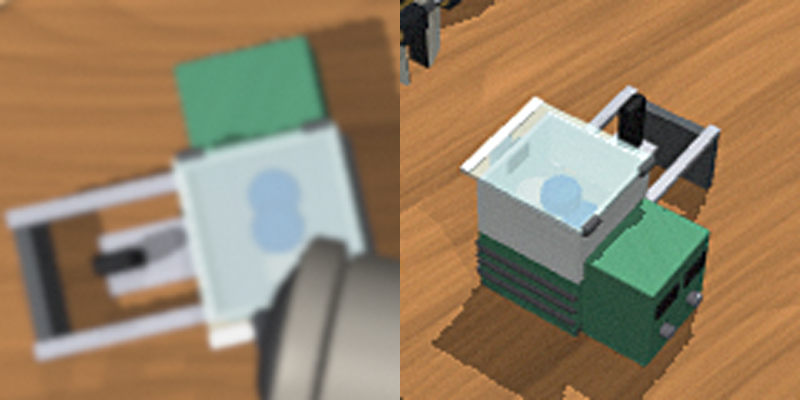

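Both views show the cover lying flat on the rim with the caps visible beneath it. I'll check the angle numerically and return to the grip.

```bash
python3 - <<'E'
from h import *
S=cam("scene")
for th in(0,.05,.1):
    Q=lambda y:w2pix(S,ch2w([.06-.134*np.cos(th)+.006*np.sin(th),y,.146+.134*np.sin(th)+.006*np.cos(th)]))
    print(th,((Q(-.058)-[230,100])/.35+[400,0]).round(),((Q(.058)-[230,100])/.35+[400,0]).round())
E
```

```text
0 [456. 163.] [531.  94.]
0.05 [456. 158.] [532.  89.]
0.1 [456. 153.] [532.  84.]
```

Emit:
apply_moves --delta_pos '[[0, 0.1, 0], [0, 0.2, 0], [0, 0.3, 0], [0, 0.3, 0]]' --dr '[[0, 0, -1], [0, 0, -1], [0, 0, -1], [0, 0, -1]]' --jaw '[0.5, 0.5, 0.5, 0.5]'

```text
time: 23.02
tool_pos: [0.4438, 0.1152, 0.2847]
tool_rot: [3.14, -0.001, 2.917]
contact_force: [0.3, 0.0, 0.2]
opening: 0.0454
grip_force: 0.0
```

Emit:
apply_moves --delta_pos '[[0.03, 0.1, 0], [0.06, 0.2, 0], [0.1, 0.26, 0], [0.1, 0.26, 0]]' --dr '[[0, 0, -1], [0, 0, -1], [0, 0, -1], [0, 0, -1]]' --jaw '[0.5, 0.5, 0.5, 0.5]'

```text
time: 23.35
tool_pos: [0.4854, 0.2213, 0.2836]
tool_rot: [3.14, -0.002, 2.444]
contact_force: [-1.6, -1.3, -0.7]
opening: 0.0459
grip_force: 0.0
```

Emit:
apply_moves --delta_pos '[[0, 0, 0], [0, 0, 0], [0, 0, 0], [0, 0, 0], [0, 0, 0], [0, 0, 0]]' --dr '[[0, 0, -1], [0, 0, -1], [0, 0, -1], [0, 0, -1], [0, 0, -1], [0, 0, -1]]' --jaw '[0.5, 0.5, 0.5, 0.5, 0.5, 0.5]'

```text
time: 23.85
tool_pos: [0.4839, 0.216, 0.2846]
tool_rot: [-3.141, -0.0, 1.95]
contact_force: [-0.4, 0.1, -1.2]
opening: 0.0458
grip_force: 0.0
```

```bash
python3 - <<'E'
from h import *
plan(ch2w([.002,.115,.113]),YAW+np.pi/2)
E
```

```text
t=23.9 pos=[0.4839 0.216  0.2846] yaw=1.950 target=[0.4854 0.2143 0.113 ] d=[ 0.0037 -0.0044 -0.4291] dr=[-0.    -0.001 -0.329]
```

Emit:
apply_moves --delta_pos '[[0.004, -0.004, 0], [0.004, -0.004, 0], [0.004, -0.004, -0.1], [0.004, -0.004, -0.2], [0.004, -0.004, -0.3], [0.004, -0.004, -0.4], [0.004, -0.004, -0.428], [0.004, -0.004, -0.428]]' --dr '[[0, 0, -0.33], [0, 0, -0.33], [0, 0, -0.33], [0, 0, -0.33], [0, 0, -0.33], [0, 0, -0.33], [0, 0, -0.33], [0, 0, -0.33]]' --jaw '[0.5, 0.5, 0.5, 0.5, 0.5, 0.5, 0.5, 0.5]'

```text
time: 24.52
tool_pos: [0.4833, 0.2131, 0.11]
tool_rot: [-3.134, 0.0, 1.784]
contact_force: [-0.1, 0.7, 0.0]
opening: 0.0458
grip_force: 0.0
```

Emit:
apply_moves --delta_pos '[[0, 0, 0], [0, 0, 0], [0, 0, 0], [0, 0, 0], [0, 0, 0], [0, 0, 0], [0, 0, 0]]' --dr '[[0, 0, 0], [0, 0, 0], [0, 0, 0], [0, 0, 0], [0, 0, 0], [0, 0, 0], [0, 0, 0]]' --jaw '[0.05, 0.05, 0.05, 0.05, 0.05, 0.05, 0.05]' --force 20

```text
time: 25.1
tool_pos: [0.4852, 0.2134, 0.1148]
tool_rot: [-3.141, 0.0, 1.781]
contact_force: [-4.9, -0.6, 6.0]
opening: 0.0157
grip_force: 20.0
```

Emit:
apply_moves --delta_pos '[[-0.007, 0.031, 0], [-0.014, 0.062, 0], [-0.02, 0.093, 0], [-0.027, 0.124, 0], [-0.034, 0.155, 0], [-0.041, 0.187, 0], [-0.047, 0.218, 0], [-0.053, 0.243, 0]]' --dr '[[0, 0, 0], [0, 0, 0], [0, 0, 0], [0, 0, 0], [0, 0, 0], [0, 0, 0], [0, 0, 0], [0, 0, 0]]' --jaw '[0.05, 0.05, 0.05, 0.05, 0.05, 0.05, 0.05, 0.05]'

```text
time: 25.77
tool_pos: [0.4631, 0.3105, 0.1148]
tool_rot: [-3.139, 0.001, 1.781]
contact_force: [-7.5, -5.4, 8.1]
opening: 0.016
grip_force: 20.0
```

Emit:
apply_moves --delta_pos '[[-0.001, 0.006, 0], [-0.003, 0.014, 0], [-0.004, 0.018, 0], [-0.004, 0.018, 0], [-0.004, 0.018, 0]]' --dr '[[0, 0, 0], [0, 0, 0], [0, 0, 0], [0, 0, 0], [0, 0, 0]]' --jaw '[0.05, 0.05, 0.05, 0.05, 0.05]'

```text
time: 26.18
tool_pos: [0.4624, 0.3134, 0.1146]
tool_rot: [-3.138, 0.008, 1.782]
contact_force: [-3.7, -19.2, 10.3]
opening: 0.0158
grip_force: 20.1
```

```bash
python3 - <<'E'
from h import *
s=telemetry.observe();print(w2ch(s["tool_pos"]),s["contact_force"],s["opening"],s["grip_force"])
snap("scene","sc6"); snap("top","top6")
b=np.load("pics/top6.npy"); a=np.load("pics/sc6.npy")
f=lambda x:cv2.resize(x,(400,400),interpolation=cv2.INTER_CUBIC)
cv2.imwrite("pics/m6.png",np.hstack([f(b[170:290,150:270]),f(a[100:240,230:370])])[:,:,::-1])
E
```

```text
[0.00065221 0.21672772 0.11464046] [ -3.69948061 -19.1985666   10.30314748] 0.015835889592414252 20.05025625228882
```

View pics/m6.png

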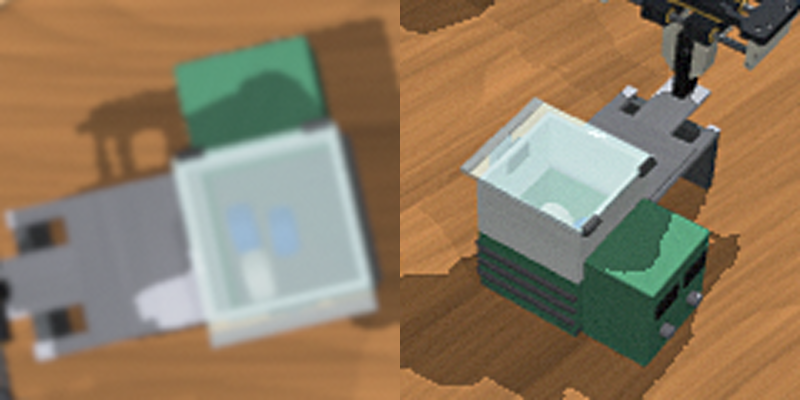

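The gate is at its open stop (19 N of resistance) and all three caps lie in the chamber. I'll close it again.

Emit:
apply_moves --delta_pos '[[0.008, -0.036, 0], [0.015, -0.067, 0], [0.021, -0.098, 0], [0.028, -0.129, 0], [0.035, -0.16, 0], [0.042, -0.192, 0], [0.048, -0.223, 0], [0.055, -0.25, 0]]' --dr '[[0, 0, 0], [0, 0, 0], [0, 0, 0], [0, 0, 0], [0, 0, 0], [0, 0, 0], [0, 0, 0], [0, 0, 0]]' --jaw '[0.05, 0.05, 0.05, 0.05, 0.05, 0.05, 0.05, 0.05]'

```text
time: 26.95
tool_pos: [0.4843, 0.2174, 0.1147]
tool_rot: [-3.141, -0.001, 1.781]
contact_force: [-7.0, 1.7, 7.2]
opening: 0.0159
grip_force: 20.0
```

Emit:
apply_moves --delta_pos '[[0.002, -0.008, 0], [0.003, -0.014, 0], [0.005, -0.021, 0], [0.005, -0.021, 0]]' --dr '[[0, 0, 0], [0, 0, 0], [0, 0, 0], [0, 0, 0]]' --jaw '[0.05, 0.05, 0.05, 0.05]'

```text
time: 27.28
tool_pos: [0.4853, 0.2128, 0.1146]
tool_rot: [-3.141, -0.007, 1.78]
contact_force: [-9.2, 17.4, 5.9]
opening: 0.0156
grip_force: 20.0
```

```bash
python3 - <<'E'
from h import *
s=telemetry.observe();print(w2ch(s["tool_pos"]),s["contact_force"],s["opening"],s["grip_force"])
E
```

```text
[0.00159154 0.11361883 0.11459903] [-9.20616918 17.37514788  5.85998084] 0.015612459987164592 19.965489506721497
```

Emit:
apply_moves --delta_pos '[[0, 0.003, 0], [0, 0.003, 0], [0, 0.003, 0], [0, 0.003, 0], [0, 0.003, 0.1], [0, 0.003, 0.2], [0, 0.003, 0.3], [0, 0.003, 0.4]]' --dr '[[0, 0, 0], [0, 0, 0], [0, 0, 0], [0, 0, 0], [0, 0, 0], [0, 0, 0], [0, 0, 0], [0, 0, 0]]' --jaw '[0.5, 0.5, 0.5, 0.5, 0.5, 0.5, 0.5, 0.5]'

```text
time: 27.95
tool_pos: [0.487, 0.21, 0.2757]
tool_rot: [-3.142, 0.0, 1.779]
contact_force: [0.8, 0.1, 0.3]
opening: 0.0456
grip_force: 0.0
```

Emit:
apply_moves --delta_pos '[[-0.05, 0.1, 0], [-0.05, 0.2, 0], [-0.05, 0.3, 0], [-0.05, 0.35, 0], [-0.05, 0.35, 0], [-0.05, 0.35, 0], [-0.05, 0.35, 0], [-0.05, 0.35, 0]]' --dr '[[0, 0, 0], [0, 0, 0], [0, 0, 0], [0, 0, 0], [0, 0, 0], [0, 0, 0], [0, 0, 0], [0, 0, 0]]' --jaw '[0.5, 0.5, 0.5, 0.5, 0.5, 0.5, 0.5, 0.5]'

```text
time: 28.62
tool_pos: [0.4675, 0.3493, 0.2739]
tool_rot: [-3.142, 0.0, 1.779]
contact_force: [0.1, -0.8, -0.1]
opening: 0.0462
grip_force: 0.0
```

```bash
python3 - <<'E'
from h import *
snap("scene","sc7"); snap("top","top7")
b=np.load("pics/top7.npy"); a=np.load("pics/sc7.npy")
f=lambda x:cv2.resize(x,(400,400),interpolation=cv2.INTER_CUBIC)
cv2.imwrite("pics/m7.png",np.hstack([f(b[170:290,150:270]),f(a[100:240,230:370])])[:,:,::-1])
E
```

```text
(no output)
```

View pics/m7.png

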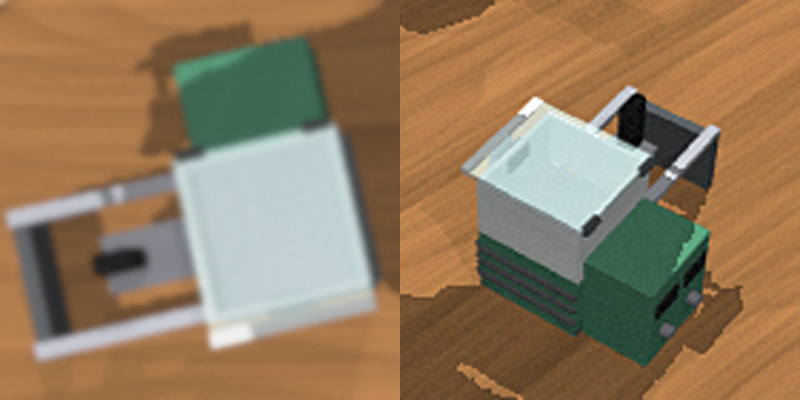

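The gate is shut, the hopper is empty, the cover is latched, and the robot is clear of everything. I'm handing the job in.

```bash
python3 -c "
from cell import job
print(job.hand_in())"
```

```text
the job is handed in; nothing more can be done
None
```

I handed the job in, but it returned no verdict. The last pictures and the move readings show all three caps in the chamber, the cover down flat on the rim, the gate back at its shut stop and the arm clear of everything.

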